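# Load the last vial and hold the rack cover's hinge ready for its pin

## Robot

A 6-joint arm with a two-finger parallel gripper is mounted at the origin on a cart in front of the work surface, level with it; the furniture and walls round the work are solid. World frame = base frame: x ahead of the robot, y to its left, z up, the work surface at z = 0. Lengths are in mm, angles in degrees, forces in N, time in s.
With the tool pointing down it reaches from about 300 to 850 mm from the base axis. Payload 4.2 kg.
Tool frame: the origin (TCP) lies midway between the tips of the shut fingers; the grasp point (between the pads) lies 19 mm behind it (env.grasp_offset is the distance from the TCP to the grasp point, in mm); z points along the fingers, y is the line along which they close (so a half turn about z gives the same grasp; the last joint's range is limited). The gripper opens to 91 mm and grips with 3 to 60 N. Pads are 32 mm wide; open, the fingers measure 118 mm over their backs; the gripper's body (76 mm by 178 mm) begins 60 mm behind the grasp point.
Start: joints at [65.546, 18.312, 89.639, -0, 72.044, -1.146], TCP at [227.516, 528.091, 213.976] pointing down, gripper open.
Joint ranges: [-177.97, 177.97], [-48.28, 115.42], [12.27, 149.76], [-77.06, 257.06], [2.81, 150.46], [-146.56, 146.56]. Speed limits (degrees/s): [147.25, 147.25, 180, 180, 180, 180].

## Interface

Orientations are given as [roll, pitch, yaw] about the fixed x, y, z axes, in that order (R = Rz(yaw) Ry(pitch) Rx(roll)).
In Python, from workcell import env, optics gives the robot as it stands. The module is installed in compiled form; this text tells all that it offers.
- The arm moves only by the tool send_rows, never from a script. Its argument "targets" is a list that holds one entry, the list of rows, each a list of 7 numbers: the turn, a rotation vector about the world's x, y, z scaled (see below), then the shift along the world's x, y, z scaled (see below), then the closure, from -1 (fully open) to 1 (shut). In form: [[[rx, ry, rz, x, y, z, gripper], ...]]. A call has 1 to 12 rows; each row shifts and turns the commanded pose from where the row before left it; what a row does not reach is not made up. The controller multiplies each number of a shift by 0.2 m and each number of a turn by pi/2 rad. A row lasts 1/10 s, in which the tool goes at most 50 mm and 8.59 degrees, less where a joint would pass 70% of its speed; a pose out of reach is approached as far as the arm can. A call with a number of a shift or a turn outside -1 to 1 is refused whole. A call with a gripper value outside its range is refused whole. The fingers move at their own pace and stop on an object; "grip_force" is the grip in N (left out, the last holds). Time passes only in rows, so rows that do not move let the fingers close. It gives the time, the measured TCP pose, the force, the opening and the grip force at its end, in the units of the state.
- env.state(): the state, without advancing time (a new reading comes with each control period).
- optics.grab_frame(name): name is "side" or "top"; returns (picture, depth): 420x560x3 uint8, red, green, blue; 420x560 float32, mm along the optical axis (not along the pixel's ray), 0 where there is no reading.
- optics.camera_info(name): a dict with "camera_matrix" (3x3 intrinsics, pixels), "R" (3x3) and "t" (3): a world point X has camera coordinates R X + t. Camera axes: x right, y down, z forward; pixel columns grow to the right and rows downward; lengths in mm; the calibration is good to about 2 mm. A picture is of the moment at which its call begins. camera_info takes no time and is no camera call.
- env.job_done(): hands the job in; it is judged then, once.
Trained networks look in the newest picture that a camera, given by its name, has taken for a name from the list of things; names that differ only in an ending like _2 or _b are one class to them, and where a whole thing is asked for, a point or a joint stands for the part that bears it (a point fixed in the world has none). Each returns a list of dicts, best first, with "conf" (0 to 1); they miss things now and then, are a little off and sometimes report something else, mostly with a low value. They report only what shows in the picture. A call takes as long as a camera call.
- optics.silhouettes(camera, name): "mask" (420x560 bool, what is visible of it) and "at" ([column, row] in pixels, amid what is visible of it).
- optics.place_of(camera, name): "at" ([column, row] in pixels: a listed point, or the origin of a listed thing).
The state is a dict: "time_s": time; "qpos": joint angles; "qvel": joint speeds; "effort": joint torques, N m; "ee_pos": TCP position; "ee_rot": TCP orientation; "force": force on the tool from outside, world axes, zero at the start; "torque": the same for the moment, N m; "gripper_width": finger opening in mm; "gripper_force": force on a finger pad.
Only numpy, scipy, OpenCV 4.12 (cv2) and the standard library are available. Lean on these libraries where they do the work, as an engineer would, in place of code of your own. Each camera call takes 0.05 s, during which the arm holds its last target. There are 200 camera calls.

## Task

Stand the loose vial fully down in the empty hole of the vial rack and let go of it. Then take the loose rack cover by its handle and bring it level over the vials so that its hinge knuckle sits between the two knuckles of the rack's jamb block with all the holes in line, ready for the hinge pin, and finish while still holding it there: the gripper alone carries the cover, clear of the vials. Do not force the cover against the rack, and leave the other vials and the other things on the table where they stand.

Things in the scene. Friction and masses are not known exactly. Their poses are not given: they have to be found in the camera images.
- vial_mid (a point): The loose vial: white capped round bottle, 27 mm diameter, 53 mm tall, standing upright on the table in front of the rack (two like it already stand in the rack). The point is its centre, 26.5 mm above its foot; z is its long axis. The cap, about the top third, is a little narrower than the body.
- rack_hole (a point): The empty vial hole, right-hand (-y) end of the row of three in the white rack block: centre of its mouth, 28 mm above the table. Blind round hole, 31 mm wide, 3 mm chamfer, 24 mm deep, floor 4 mm above the table; a seated vial stands 29 mm out of it, its centre 2.5 mm above this point. Axes as the rack's: x to the jamb block, y along the row, z up.
- rack_bore (a point): Middle of the gap between the two steel knuckles on the rack's jamb block, on the hinge axis, 77 mm above the table. y along the hinge axis, x from the vials to the jamb block (away from the robot, within 0.25 rad), z up. Knuckles 28 mm outside, 16 mm bore, 37 mm long, ends chamfered 2.5 mm; the gap is 45 mm long, open above, below and towards the vials.
- cover_grip (a point): The loose cover: aluminium plate with a black upright handle and a steel knuckle, lying flat on the table left of the rack. The point is the handle's grip centre, 26 mm above the plate's underside; handle 12 mm thick (x), 50 mm long (y), its top 38 mm above the underside. x points from handle to knuckle, y along the knuckle's axis, z up. It balances near the handle.
- cover_bore (a point): Centre of the bore of the cover's knuckle: 48 mm ahead of the handle (x), 14 mm above the plate's underside, 12 mm below the grip centre. y along the bore, z up when the plate is level. Knuckle 28 mm outside, 16 mm bore, 40 mm long, ends chamfered 2.5 mm. With the bores in line and the plate level its underside is 63 mm above the table, 6 mm above the vials' caps.
- rack: Vial rack with jamb block, fixed to the table; base plate 175 x 164 mm. Origin on the table; x towards the jamb block, y along the holes. Holes at x -20 mm, y -45 (empty), 0, 45 mm; hinge axis at x 65 mm; jamb block 67 mm high, from x 85 to 113 mm, the knuckle tops 91 mm high. The 8 mm hinge pin is parked in its right end (top 88 mm high) and is not used.
- cover: The cover as a whole, about 0.18 kg; origin at the underside of its plate, right below the handle. Plate 95 (x) x 124 (y) x 4 mm, from 67 mm behind the handle to 28 mm ahead of it.
- vial: The loose vial as a whole; the origin is the centre of its foot.
- racked_mid: Vial already standing in the middle hole, same kind. Leave it.
- racked_left: Vial already standing in the left (+y) hole, same kind. Leave it.
- beaker: Bystander: clear open beaker 62 mm wide, 76 mm tall, left of the rack at the back. Origin at the foot.
- timer: Bystander: flat square bench timer 62 x 62 x 16 mm, front right. Origin at the underside.
- balance: Bystander: flat pocket balance 66 x 118 x 14 mm, far right front. Origin at the underside.
- mug: Bystander: mug with a handle, 97 mm tall, left at the back. Origin at the foot.
- jar: Bystander: white pot with a screw lid, 62 mm wide, 104 mm tall, right of the rack. Origin at the foot.
- dish: Bystander: clear flat dish 52 mm wide, 10 mm tall, between the loose vial and the cover. Origin at the underside.

How it is judged (in metres and radians):
On the way:
1. the loose vial stands fully down in the empty hole, released (horizontal distance between vial_mid and rack_hole below 0.005 m and z of vial_mid in the frame of rack_hole below 0.006 m and angle between vial_mid's own z axis and vertical below 0.12 rad and contact force between vial and the fingers below 0.1 N), for 0.2 s.
At the end, for the whole second after the job is handed in: The vial is upright on the floor of its hole (within 5 mm of centre). The gripper alone carries the cover, level within 0.1 rad and clear of the vials; bore centre within 5 mm of the rack's hinge centre, axes parallel within 0.07 rad, under 4 N on the rack, at rest (horizontal distance between vial_mid and rack_hole below 0.005 m and z of vial_mid in the frame of rack_hole below 0.006 m and angle between vial_mid's own z axis and vertical below 0.12 rad and distance between cover_bore and rack_bore below 0.005 m and angle between the y axis of cover_bore and the y axis of rack_bore, either way round below 0.07 rad and angle between cover's own z axis and vertical below 0.1 rad and x of cover_grip in the frame of rack_bore below -0.02 m and contact force between cover and the fingers above 2 N and contact force between cover and rack below 4 N and contact force between cover and vial below 0.2 N and contact force between cover and racked_mid below 0.2 N and contact force between cover and racked_left below 0.2 N and linear speed of cover below 0.02 m/s); the arm keeps its last pose, push and grip.
It fails at once if a vial already in the rack is lifted or knocked over (distance of any of racked_mid, racked_left from where it was at the start of the episode above 0.015 m).
It fails at once if a bystander is shifted by more than 30 mm (distance of any of beaker, timer, balance, mug, jar, dish from where it was at the start of the episode above 0.03 m).
It fails at once if the cover is forced against the rack with more than 40 N (contact force between cover and rack above 40 N).
It also fails if it takes over 58 s, if anything falls off the work surface, if the arm or the gripper's body presses on something with over 40 N, if the wrist force passes 120 N, or if a joint passes its speed limit or range.

## Working session

There is one attempt and no reset: what is moved stays moved. The work goes in short steps, Python scripts to look and compute and a tool call to move; the robot and the scene stay as the last step left them, time stands still between calls to the robot, and variables do not carry over. Pictures are saved under pics/ and viewed, at most 10 in all, crops included, and the job is handed in when it is done.

Besides the shell and the picture viewer there is one more tool, called after ">>>" by a JSON object that holds its "fn" and its "kwargs". send_rows: Moves the arm, as the interface text tells. Its arguments: {"type":"object","properties":{"targets":{"type":"array"},"grip_force":{"type":"number"}},"required":["targets"]}

```bash
mkdir -p pics; cat > h.py <<'E'
import numpy as np, cv2
from workcell import env, optics
def world(cam,px,depth):
    i=optics.camera_info(cam);K=np.array(i["camera_matrix"]);R=np.array(i["R"]);t=np.array(i["t"]).ravel()
    u=np.linalg.solve(K,[px[0],px[1],1.0])
    return R.T@(u*depth-t)
def onz(cam,px,z):
    i=optics.camera_info(cam);K=np.array(i["camera_matrix"]);R=np.array(i["R"]);t=np.array(i["t"]).ravel()
    d=R.T@np.linalg.solve(K,[px[0],px[1],1.0]);c=-R.T@t
    return c+d*(z-c[2])/d[2]
def cloud(cam,depth,mask=None):
    i=optics.camera_info(cam);K=np.array(i["camera_matrix"]);R=np.array(i["R"]);t=np.array(i["t"]).ravel()
    v,u=np.nonzero((depth>0)&(mask if mask is not None else True))
    d=depth[v,u]
    P=np.linalg.inv(K)@np.vstack([u,v,np.ones_like(u)])*d
    return (R.T@(P-t[:,None])).T
def proj(cam,X):
    i=optics.camera_info(cam);p=np.array(i["camera_matrix"])@(np.array(i["R"])@np.array(X)+np.array(i["t"]).ravel())
    return p[:2]/p[2]
E
python3 - <<'E'
from h import *
np.set_printoptions(precision=1,suppress=True)
Z=dict(vial_mid=26.5,rack_hole=28,rack_bore=77,cover_grip=26,cover_bore=14,rack=0,racked_mid=4,racked_left=4,dish=0,jar=0,beaker=0,mug=0,timer=0)
for c in("top","side"):
    im,d=optics.grab_frame(c);cv2.imwrite(f"pics/{c}0.png",im[:,:,::-1])
    i=optics.camera_info(c);print(c,-np.array(i["R"]).T@np.array(i["t"]).ravel())
    for n,z in Z.items():
        if c=="side" and n in("dish","jar","beaker","mug","timer"):continue
        r=optics.place_of(c,n)
        for q in r[:2]:print(n,round(q["conf"],2),np.array(q["at"]),onz(c,q["at"],z))
print(env.state())
E
```

```text
top [ 284.   -32.7 1223.1]
vial_mid 0.61 [281.8 236.6] [438.5 -21.7  26.5]
vial_mid 0.34 [351.6 280. ] [ 322.9 -217.6   26.5]
rack_hole 0.66 [285.4 199.9] [544.1 -29.2  28. ]
rack_hole 0.56 [277.7 238.3] [433.2 -10.3  28. ]
rack_bore 0.89 [264.2 170.2] [616.4  31.7  77. ]
rack_bore 0.15 [350.  280.2] [ 320.6 -205.6   77. ]
cover_grip 0.83 [165.  236.9] [429.3 307.2  26. ]
cover_grip 0.55 [351.9 277.8] [ 328.9 -218.6   26. ]
cover_bore 0.69 [169.3 219.7] [480.6 302.2  14. ]
rack 0.72 [221.  264.3] [358.3 149.2   0. ]
rack 0.57 [269.4 195.9] [561.   18.1   0. ]
racked_mid 0.62 [269.2 204.7] [533.8  17.7   4. ]
racked_left 0.41 [252.7 204.4] [533.5  65.7   4. ]
dish 0.72 [221.  264.4] [358.  149.2   0. ]
jar 0.77 [331.6 168.7] [ 648.5 -163.8    0. ]
jar 0.16 [162.7 235.5] [436.3 321.5   0. ]
beaker 0.67 [208.3 172.3] [628.  201.5   0. ]
mug 0.7 [165.4 234.8] [438.5 313.9   0. ]
timer 0.94 [350.7 279.1] [ 326.2 -219.2    0. ]
timer 0.66 [267.3 205.7] [531.5  23.3   0. ]
side [ 508.3 1001.6  742.7]
vial_mid 0.62 [295.3 230.2] [451.6 -19.3  26.5]
rack_hole 0.94 [256.9 229.3] [547.8 -19.7  
[... 188 characters left out ...]
427.1 305.4  26. ]
cover_bore 0.92 [289.6 324.8] [472.9 290.8  14. ]
rack 0.79 [250.7 250.8] [561.5  32.1   0. ]
rack 0.29 [337.  281.1] [361.7 142.    0. ]
racked_mid 0.46 [258.8 247.7] [541.9  24.6   4. ]
racked_left 0.58 [262.5 254.4] [532.3  51.1   4. ]
racked_left 0.33 [327.  175.4] [ 342.1 -347.2    4. ]
{'time_s': 1.15, 'qpos': array([65.5, 18.3, 89.6,  0. , 72. , -1.1]), 'qvel': array([-0. ,  0. ,  0.1,  0.1,  0. ,  0.1]), 'effort': array([ -0. , -41.2, -23.2,   0.1,   0. ,  -0. ]), 'ee_pos': array([227.5, 528.1, 214. ]), 'ee_rot': array([180. ,  -0. , 156.7]), 'force': array([0. , 0.6, 0.2]), 'torque': array([-0.,  0.,  0.]), 'gripper_force': 0.0, 'gripper_width': 91.19799693654049}
```

View pics/top0.png

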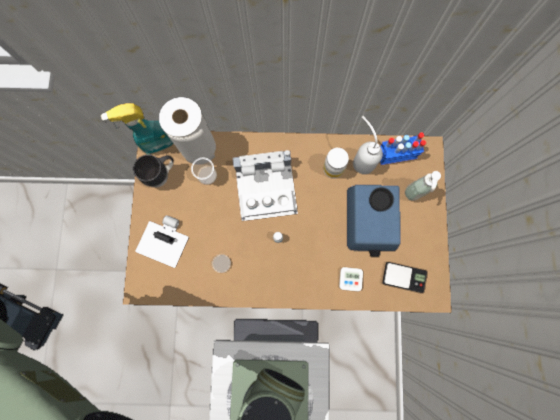

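View pics/side0.png

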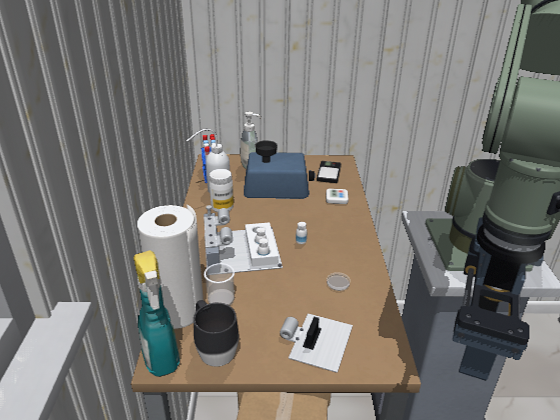

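The top view shows the loose vial near (278,237), the rack at (265,190) with its right hole empty, and the cover at (163,240). The dish is at (221,264), and the beaker at (204,171) stands between the cover and the jamb. Next I refine these with depth.

```bash
python3 - <<'E'
from h import *
np.set_printoptions(precision=1,suppress=True)
def rect(P): 
    (c,s,a)=cv2.minAreaRect(P[:,:2].astype(np.float32)); return np.round(c,1),np.round(s,1),round(a,1)
for c in("top","side"):
    im,d=optics.grab_frame(c);P=cloud(c,d);C=None
    def box(x0,x1,y0,y1,z0,z1):
        return P[(P[:,0]>x0)&(P[:,0]<x1)&(P[:,1]>y0)&(P[:,1]<y1)&(P[:,2]>z0)&(P[:,2]<z1)]
    print(c)
    b=box(400,480,-60,20,-8,8);print("table z",np.median(b[:,2]))
    b=box(410,480,-60,20,42,70);print("vial top",len(b),b.mean(0),b.min(0),b.max(0))
    b=box(410,480,-60,20,12,70);print("vial all",len(b),b.mean(0),b.min(0),b.max(0))
    for n,y0,y1 in(("mid",-10,42),("left",42,90)):
        b=box(500,570,y0,y1,48,70);print(n,len(b),b.mean(0),b.min(0),b.max(0))
    b=box(500,700,-60,110,80,95);print("knuckles",len(b),rect(b))
    for y0,y1 in((-60,20),(45,110)):
        q=b[(b[:,1]>y0)&(b[:,1]<y1)];print("  ",q.mean(0),q.min(0),q.max(0))
    b=box(600,720,-80,130,60,72);print("jamb",len(b),rect(b))
    b=box(495,570,-70,110,22,33);print("rackblock",len(b),rect(b))
    b=box(340,560,220,400,30,45);print("handle",len(b),b.mean(0),rect(b))
    b=box(340,560,220,400,2,7);print("plate",len(b),rect(b))
    b=box(440,560,220,400,15,32);print("knuckle",len(b),b.mean(0),rect(b))
im,d=optics.grab_frame("top")
cr=np.hstack([cv2.resize(im[140:230,220:310],(400,400),interpolation=2),cv2.resize(im[200:290,120:210],(400,400),interpolation=2)])
cv2.imwrite("pics/crop1.png",cr[:,:,::-1])
E
```

```text
top
table z -1.91931704150341
vial top 48 [436.5 -10.9  50.1] [426.6 -19.7  42.9] [445.4  -0.2  54.1]
vial all 78 [434.2 -11.1  42.7] [423.4 -22.5  17.1] [447.4   0.4  54.1]
mid 46 [536.4  21.5  54.3] [526.4  11.   49.3] [545.6  30.8  59.4]
left 46 [529.2  65.8  54.8] [519.5  55.3  48.4] [538.6  75.2  60.2]
knuckles 251 (array([623.9,  23. ]), array([ 47.8, 142.7]), 22.4)
   [631.3  -9.6  86.2] [613.3 -36.1  80. ] [671.7  13.   92.7]
   [611.9  75.   86.7] [599.2  56.6  80. ] [625.8  92.5  93. ]
jamb 518 (array([638.4,  37.4]), array([ 61. , 162.1]), 9.3)
rackblock 729 (array([536.4,  21.7]), array([ 63.2, 139.7]), 9.3)
handle 80 [430.  313.3  36.2] (array([443. , 305.5]), array([49.7, 54.6]), 54.7)
plate 986 (array([449.3, 310. ]), array([179.6, 215.2]), 89.9)
knuckle 130 [473.2 297.1  23.3] (array([473.2, 296.8]), array([40. , 26.5]), 65.4)
side
table z 0.4290972093366692
vial top 61 [436.5  -6.3  50.3] [426.2 -18.3  42.6] [446.4   3.3  56.6]
vial all 177 [437.3  -2.7  35.5] [422.7 -18.3  12.1] [450.3   8.   56.6]
mid 59 [536.3  25.5  55.2] [526.7  10.3  48.4] [545.9  35.7  59.1]
left 72 [529.5  69.8  54.6] [518.9  54.2  48.5] [539.9  79.   59.3]
knuckles 257 (array([625.1,  24.4]), array([ 48.7, 146. ]), 21.4)
   [632.9  -4.7  87.6] [612.9 -37.1  80.6] [671.9  19.4  92.9]
   [613.6  80.7  87.8] [599.7  58.2  80.3] [629.   98.2  93.1]
jamb 634 (array([639.6,  39.2]), array([ 57. , 165.5]), 9.1)
rackblock 646 (array([536.4,  22.3]), array([ 62.6, 146.4]), 9.0)
handle 148 [430.1 318.6  37.3] (array([449.3, 308.2]), array([52. , 55.5]), 69.4)
plate 2613 (array([450. , 309.9]), array([179.7, 219.9]), 90.0)
knuckle 234 [472.3 303.8  24.5] (array([459.9, 306.4]), array([42.1, 59.3]), 66.7)
```

View pics/crop1.png

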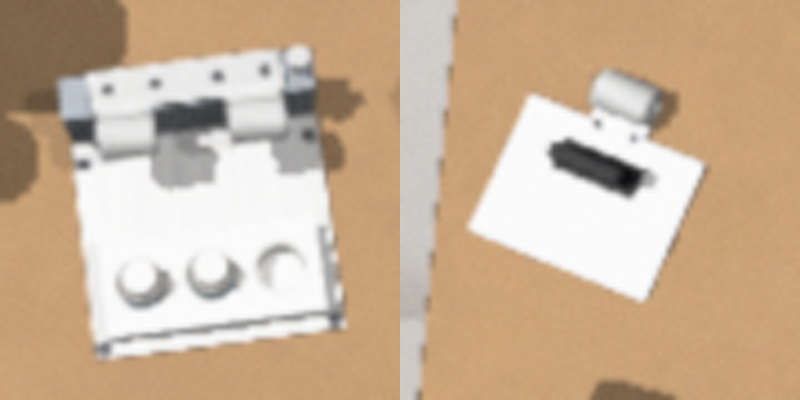

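The rack yaw is about 9.1°: caps at (536.4,22) and (529.4,66). That puts the hole near (543.5,-22) and the loose vial near (436.5,-10). The crop confirms the cover's yaw of about -25°. I move above the vial.

>>> {"fn": "send_rows", "kwargs": {"targets": [[[0,0,-0.0533,0.087,-0.224,-0.043,-1],[0,0,-0.0533,0.087,-0.224,-0.043,-1],[0,0,-0.0533,0.087,-0.224,-0.043,-1],[0,0,-0.0533,0.087,-0.224,-0.043,-1],[0,0,-0.0533,0.087,-0.224,-0.043,-1],[0,0,-0.0533,0.087,-0.224,-0.043,-1],[0,0,-0.0533,0.087,-0.224,-0.043,-1],[0,0,-0.0533,0.087,-0.224,-0.043,-1],[0,0,-0.0533,0.087,-0.224,-0.043,-1],[0,0,-0.0533,0.087,-0.224,-0.043,-1],[0,0,-0.0533,0.087,-0.224,-0.043,-1],[0,0,-0.0533,0.087,-0.224,-0.043,-1]]], "grip_force": 15}}

```text
time_s: 2.5
ee_pos: [436.9, -11.5, 110.8]
ee_rot: [179.9, 0.0, 98.9]
force: [0.8, 0.8, 0.4]
gripper_width: 91.6
gripper_force: 0.0
```

>>> {"fn": "send_rows", "kwargs": {"targets": [[[0,0,0,0,0,0,-1],[0,0,0,0,0,0,-1]]]}}

```text
time_s: 2.7
ee_pos: [436.3, -10.3, 110.6]
ee_rot: [-180.0, -0.0, 99.0]
force: [-0.1, -0.7, 0.7]
gripper_width: 91.4
gripper_force: 0.0
```

```bash
python3 - <<'E'
from h import *
np.set_printoptions(precision=1,suppress=True)
s=env.state();print(s["ee_pos"],s["ee_rot"],s["gripper_width"],s["time_s"])
# rack-frame edges of knuckles (average of frames)
a=np.radians(9.1);X=np.array([np.cos(a),np.sin(a)]);Y=np.array([-np.sin(a),np.cos(a)])
for c in("side","top"):
    im,d=optics.grab_frame(c);cv2.imwrite(f"pics/{c}1.png",im[:,:,::-1])
    P=cloud(c,d);P=P[(P[:,0]>580)&(P[:,0]<650)&(P[:,1]>-60)&(P[:,1]<120)&(P[:,2]>72)&(P[:,2]<96)]
    o=np.array([620.,36]);q=(P[:,:2]-o)@np.c_[X,Y]
    k=np.abs(q[:,0])<18;q=q[k];z=P[k,2]
    print(c,np.histogram(q[:,1],np.arange(-70,71,4)))
    t=z>87;print("crest x",q[t,0].mean(),q[t&(q[:,1]<0),0].mean(),q[t&(q[:,1]>0),0].mean(),z.max())
    for n,zz in(("vial_mid",26.5),("rack_bore",77),("rack_hole",28)):
        for r in optics.place_of(c,n)[:2]:print(n,round(r["conf"],2),onz(c,r["at"],zz))
E
```

```text
[436.3 -10.3 110.6] [-180.   -0.   99.] 91.4479137332148 2.7
side (array([ 0,  0,  1,  8, 10, 10,  9, 11, 10, 14, 16, 35,  9,  0,  0,  0,  0,
        0,  0,  0,  0,  0,  0,  2, 12, 13, 12, 13, 11, 12, 18, 32, 24,  1,
        0]), array([-70, -66, -62, -58, -54, -50, -46, -42, -38, -34, -30, -26, -22,
       -18, -14, -10,  -6,  -2,   2,   6,  10,  14,  18,  22,  26,  30,
        34,  38,  42,  46,  50,  54,  58,  62,  66,  70]))
crest x 0.21715002609054526 0.350351989838561 0.10993868941531328 94.43000291693319
vial_mid 0.6 [441.3 -33.   26.5]
rack_bore 0.94 [632.   22.3  77. ]
rack_bore 0.26 [473.2 358.2  77. ]
rack_hole 0.62 [547.2 -17.5  28. ]
top (array([ 0,  0,  8, 12, 14, 15, 14, 15, 13, 17, 13,  8,  0,  0,  0,  0,  0,
        0,  0,  0,  0,  0,  1, 15, 12, 15, 15, 14, 15, 12, 17, 12,  1,  0,
        0]), array([-70, -66, -62, -58, -54, -50, -46, -42, -38, -34, -30, -26, -22,
       -18, -14, -10,  -6,  -2,   2,   6,  10,  14,  18,  22,  26,  30,
        34,  38,  42,  46,  50,  54,  58,  62,  66,  70]))
crest x 0.02987687071172351 0.11070981483364545 -0.046775059059064664 95.32637730967922
vial_mid 0.53 [474.1 292.7  26.5]
rack_bore 0.86 [620.2  30.2  77. ]
rack_hole 0.62 [ 322.9 -212.4   28. ]
rack_hole 0.59 [542.4 -29.8  28. ]
```

View pics/side1.png

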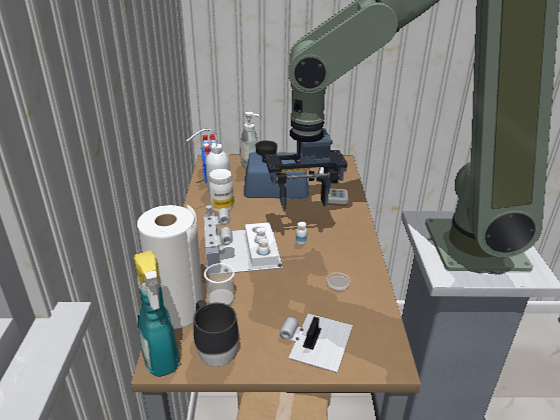

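The gripper is over the vial, which shows at (301,232). I lower and grip just under the cap.

>>> {"fn": "send_rows", "kwargs": {"targets": [[[0,0,0,0,0,-0.14,-1],[0,0,0,0,0,-0.14,-1],[0,0,0,0,0,-0.14,-1],[0,0,0,0,0,0,-0.2],[0,0,0,0,0,0,1],[0,0,0,0,0,0,1],[0,0,0,0,0,0,1],[0,0,0,0,0,0,1],[0,0,0,0,0,0,1]]], "grip_force": 15}}

```text
time_s: 4.0
ee_pos: [436.7, -9.5, 27.4]
ee_rot: [179.9, 0.0, 99.1]
force: [0.4, -0.3, -1.2]
gripper_width: 46.1
gripper_force: 0.0
```

>>> {"fn": "send_rows", "kwargs": {"targets": [[[0,0,0,0,0,0,1],[0,0,0,0,0,0,1],[0,0,0,0,0,0,1],[0,0,0,0,0,0,1],[0,0,0,0,0,0,1],[0,0,0,0,0,0,1]]]}}

```text
time_s: 4.6
ee_pos: [436.4, -9.5, 26.8]
ee_rot: [180.0, 0.0, 99.1]
force: [0.6, 0.8, 1.2]
gripper_width: 25.8
gripper_force: 15.0
```

>>> {"fn": "send_rows", "kwargs": {"targets": [[[0,0,0,0,0,0.165,1],[0,0,0,0,0,0.165,1],[0,0,0,0.178,-0.02,0,1],[0,0,0,0.178,-0.02,0,1],[0,0,0,0.179,-0.02,0,1],[0,0,0,0,0,0,1],[0,0,0,0,0,0,1]]]}}

```text
time_s: 5.3
ee_pos: [542.8, -21.5, 92.0]
ee_rot: [-179.9, -0.0, 99.1]
force: [-1.3, 0.2, -0.4]
gripper_width: 25.8
gripper_force: 15.0
```

```bash
python3 - <<'E'
from h import *
np.set_printoptions(precision=1,suppress=True)
s=env.state();print(s["ee_pos"],s["ee_rot"],s["gripper_width"],s["time_s"])
im,d=optics.grab_frame("side");i=cv2.resize(im[190:280,200:320],(800,600),interpolation=2)
cv2.imwrite("pics/side2.png",i[:,:,::-1])
P=cloud("side",d)
def box(x0,x1,y0,y1,z0,z1):
    return P[(P[:,0]>x0)&(P[:,0]<x1)&(P[:,1]>y0)&(P[:,1]<y1)&(P[:,2]>z0)&(P[:,2]<z1)]
b=box(515,570,-45,15,60,88);print(len(b),b.mean(0),b.min(0),b.max(0))
b=box(515,570,-45,15,67,80);print(len(b),b.mean(0),b.min(0),b.max(0))
for n,y0,y1 in(("mid",5,45),("left",48,90)):
    b=box(500,570,y0,y1,32,40);print(n,len(b),b.mean(0),b.min(0),b.max(0))
E
```

```text
[542.8 -21.5  92. ] [-179.9   -0.    99.1] 25.83426428979899 5.3
77 [541.6 -11.2  78. ] [529.8 -18.6  67.5] [554.2  -5.4  87.8]
49 [541.9 -11.   74.3] [529.8 -18.6  67.5] [554.2  -5.4  79.9]
mid 20 [539.9  28.9  37.5] [524.2  19.4  33.3] [548.6  36.1  39.7]
left 42 [528.7  75.8  36. ] [516.5  65.5  32.1] [553.7  83.4  39.5]
```

View pics/side2.png

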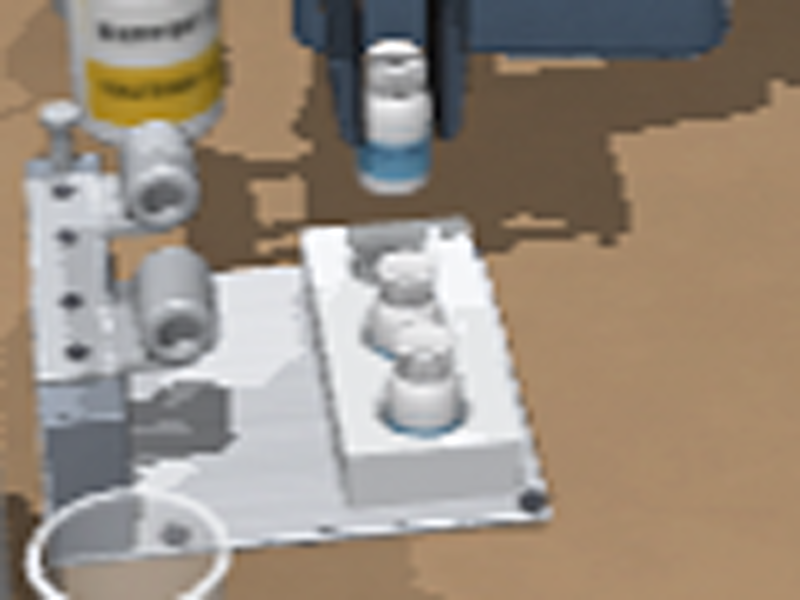

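The vial hangs upright at crop (395,120), just above the empty hole. A 1 mm correction, then lower.

>>> {"fn": "send_rows", "kwargs": {"targets": [[[0,0,0,0.006,-0.005,-0.15,1],[0,0,0,0,0,-0.05,1],[0,0,0,0,0,-0.04,1],[0,0,0,0,0,-0.04,1],[0,0,0,0,0,-0.02,1],[0,0,0,0,0,0,1]]]}}

```text
time_s: 5.95
ee_pos: [544.2, -22.5, 32.6]
ee_rot: [-180.0, -0.0, 99.1]
force: [0.4, -0.0, -0.3]
gripper_width: 25.6
gripper_force: 15.0
```

Went in without force. Lower the last 1.5 mm, release a little, rise.

>>> {"fn": "send_rows", "kwargs": {"targets": [[[0,0,0,0,0,-0.007,1],[0,0,0,0,0,0,1],[0,0,0,0,0,0,0.2],[0,0,0,0,0,0,0.2],[0,0,0,0,0,0,0.2],[0,0,0,0,0,0,0.2]]]}}

```text
time_s: 6.55
ee_pos: [544.6, -22.5, 31.5]
ee_rot: [180.0, 0.0, 99.1]
force: [0.5, 0.8, 0.7]
gripper_width: 36.4
gripper_force: 0.0
```

>>> {"fn": "send_rows", "kwargs": {"targets": [[[0,0,0,0,0,0.1,0.2],[0,0,0,0,0,0.15,0.2],[0,0,0,0,0,0.2,0.3],[0,0,0,-0.03,0.1,0.2,0.3]]]}}

```text
time_s: 6.95
ee_pos: [538.8, -3.7, 162.5]
ee_rot: [-180.0, 0.0, 99.0]
force: [0.8, 0.3, -0.3]
gripper_width: 31.8
gripper_force: 0.0
```

```bash
python3 - <<'E'
from h import *
np.set_printoptions(precision=1,suppress=True)
s=env.state();print(s["ee_pos"],s["ee_rot"],s["gripper_width"],s["time_s"])
im,d=optics.grab_frame("side");P=cloud("side",d)
def box(x0,x1,y0,y1,z0,z1):
    return P[(P[:,0]>x0)&(P[:,0]<x1)&(P[:,1]>y0)&(P[:,1]<y1)&(P[:,2]>z0)&(P[:,2]<z1)]
for n,y0,y1 in(("new",-50,-3),("mid",0,42),("left",45,90)):
    b=box(500,570,y0,y1,48,70);print(n,len(b),b.mean(0),b.min(0),b.max(0))
# cover with silhouettes
for c in("side","top"):
    im,d=optics.grab_frame(c)
    for q in optics.silhouettes(c,"cover")[:1]:
        Q=cloud(c,d,q["mask"]);print(c,round(q["conf"],2),q["at"],len(Q))
        Q=Q[(np.abs(Q[:,0]-430)<110)&(np.abs(Q[:,1]-310)<110)]
        h=Q[Q[:,2]>30];print("handle top",len(h),h.mean(0),cv2.minAreaRect(h[:,:2].astype(np.float32)))
        p=Q[np.abs(Q[:,2]-4)<6];r=cv2.minAreaRect(p[:,:2].astype(np.float32));print("plate",r)
    for n,z in(("cover_grip",26),("cover_bore",14)):
        for r in optics.place_of(c,n)[:1]:print(n,round(r["conf"],2),onz(c,r["at"],z))
    e=[215,330,270,375] if c=="side" else [200,290,120,210]
    # black handle pixels
    m=(im.max(2)<70);m[:e[0]]=0;m[e[1]:]=0;m[:,:e[2]]=0;m[:,e[3]:]=0
    Q=cloud(c,d,m);Q=Q[(Q[:,2]>31)&(Q[:,2]<45)];print("black",len(Q),Q.mean(0),cv2.minAreaRect(Q[:,:2].astype(np.float32)) if len(Q) else 0)
E
```

```text
[538.8  -3.7 162.5] [-180.    0.   99.] 31.760372633270805 6.95
new 59 [545.  -19.6  54.7] [534.9 -32.7  48.1] [554.8  -9.3  59.1]
mid 64 [536.4  25.4  54.5] [526.6   9.8  48.1] [545.9  35.4  58.6]
left 68 [529.5  69.5  55. ] [518.9  56.   48.3] [539.9  78.6  60.2]
side 0.71 [317.3, 342.7] 2848
handle top 150 [430.1 318.7  37.3] ((448.5570068359375, 308.564697265625), (51.43391036987305, 53.84716796875), 69.84992980957031)
plate ((428.3584289550781, 312.0570068359375), (133.6311492919922, 136.0179443359375), 69.03501892089844)
cover_grip 0.91 [428.1 304.4  26. ]
cover_bore 0.56 [471.8 295.7  14. ]
black 82 [427.1 311.2  38.2] ((426.5880432128906, 310.2540588378906), (35.992034912109375, 11.432226181030273), 69.74715423583984)
top 0.76 [164.8, 239.7] 1577
handle top 77 [428.8 313.5  36.4] ((428.9971618652344, 313.70648193359375), (50.19536209106445, 11.692193031311035), 69.20940399169922)
plate ((422.8081970214844, 316.7335510253906), (125.3425064086914, 119.03787231445312), 71.06484985351562)
cover_bore 0.96 [475.2 295.5  14. ]
black 39 [426.9 306.2  36.3] ((427.3905029296875, 309.2486877441406), (40.75911331176758, 11.613114356994629), 68.68829345703125)
```

The vial is seated, its cap level with the other two. The handle is at (429,313.5) with cover yaw about -20.5°. I move over it with the fingers 32 mm open, which clears the knuckle.

>>> {"fn": "send_rows", "kwargs": {"targets": [[[0,0,-0.041,-0.0686,0.198,-0.05,0.3],[0,0,-0.041,-0.0686,0.198,-0.05,0.3],[0,0,-0.041,-0.0686,0.198,-0.05,0.3],[0,0,-0.041,-0.0686,0.198,-0.05,0.3],[0,0,-0.041,-0.0686,0.198,-0.05,0.3],[0,0,-0.041,-0.0686,0.198,-0.05,0.3],[0,0,-0.041,-0.0686,0.198,-0.05,0.3],[0,0,-0.041,-0.0686,0.198,-0.05,0.3],[0,0,0,0,0,0,0.3],[0,0,0,0,0,0,0.3]]]}}

```text
time_s: 8.4
ee_pos: [428.1, 314.3, 80.3]
ee_rot: [-179.9, 0.1, 69.8]
force: [-0.1, -1.5, -0.5]
gripper_width: 32.2
gripper_force: 0.0
```

```bash
python3 - <<'E'
from h import *
np.set_printoptions(precision=1,suppress=True)
s=env.state();print(s["ee_pos"],s["ee_rot"],s["gripper_width"],s["time_s"])
im,d=optics.grab_frame("side");i=cv2.resize(im[225:375,240:440],(800,600),interpolation=2)
cv2.imwrite("pics/side3.png",i[:,:,::-1])
E
```

```text
[428.1 314.3  80.3] [-179.9    0.1   69.8] 32.21585057079269 8.4
```

View pics/side3.png

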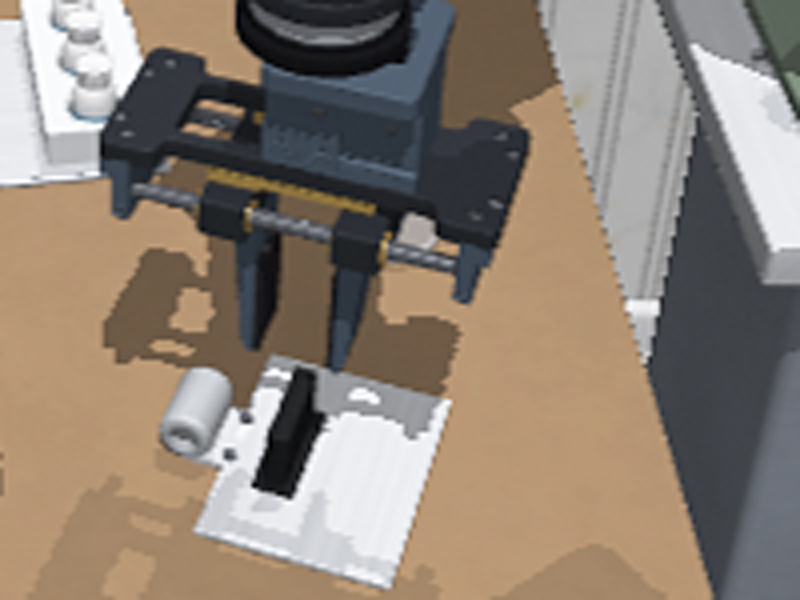

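The fingers straddle the handle (crop 295,430) and are lined up with it. Lower and grip.

>>> {"fn": "send_rows", "kwargs": {"targets": [[[0,0,0,0.004,-0.002,-0.15,0.3],[0,0,0,0,0,-0.12,0.3],[0,0,0,0,0,-0.06,0.3],[0,0,0,0,0,-0.03,0.3],[0,0,0,0,0,0,0.3],[0,0,0,0,0,0,1],[0,0,0,0,0,0,1],[0,0,0,0,0,0,1],[0,0,0,0,0,0,1],[0,0,0,0,0,0,1],[0,0,0,0,0,0,1]]], "grip_force": 40}}

```text
time_s: 9.55
ee_pos: [430.1, 314.2, 10.2]
ee_rot: [179.9, -0.1, 69.6]
force: [-0.5, -0.8, 6.7]
gripper_width: 11.8
gripper_force: 40.0
```

>>> {"fn": "send_rows", "kwargs": {"targets": [[[0,0,0,0,0,0.05,1],[0,0,0,0,0,0.1,1],[0,0,0,0,0,0.15,1],[0,0,0,0,0,0.15,1],[0,0,0,0,0,0.1,1],[0,0,0,0,0,0.05,1],[0,0,0,0,0,0,1]]]}}

```text
time_s: 10.25
ee_pos: [429.9, 314.3, 130.5]
ee_rot: [179.9, -0.1, 69.6]
force: [0.2, -0.2, -1.3]
gripper_width: 11.6
gripper_force: 40.0
```

>>> {"fn": "send_rows", "kwargs": {"targets": [[[0,0,0.0328,0.0715,-0.1428,0,1],[0,0,0.0328,0.0715,-0.1428,0,1],[0,0,0.0328,0.0715,-0.1428,0,1],[0,0,0.0328,0.0715,-0.1428,0,1],[0,0,0.0328,0.0715,-0.1428,0,1],[0,0,0.0328,0.0715,-0.1428,0,1],[0,0,0.0328,0.0715,-0.1428,0,1],[0,0,0.0328,0.0715,-0.1428,0,1],[0,0,0.0328,0.0715,-0.1428,0,1],[0,0,0.0328,0.0715,-0.1428,0,1],[0,0,0,0,0,0,1],[0,0,0,0,0,0,1]]]}}

```text
time_s: 11.45
ee_pos: [571.5, 27.9, 127.6]
ee_rot: [-179.8, -0.1, 99.0]
force: [-0.4, -0.3, -2.4]
gripper_width: 11.8
gripper_force: 40.0
```

```bash
cat > m.py <<'E'
from h import *
import sys
np.set_printoptions(precision=1,suppress=True)
s=env.state();print(s["ee_pos"],s["ee_rot"],s["gripper_width"],s["force"],s["time_s"])
a=np.radians(9.1);X=np.array([np.cos(a),np.sin(a),0]);Y=np.array([-np.sin(a),np.cos(a),0])
lo=float(sys.argv[1])  # expected bore height
o=np.array([620.3,36.4,0]);B=np.c_[X,Y,[0,0,1]]
for c in("side","top"):
    im,d=optics.grab_frame(c);P=(cloud(c,d)-o)@B
    k=P[(np.abs(P[:,0])<19)&(np.abs(P[:,1])<24)&(P[:,2]>lo-16)&(P[:,2]<lo+22)]
    print(c,"knuckle n",len(k),"y pct",np.percentile(k[:,1],[1,5,50,95,99]),"x",np.percentile(k[:,0],[1,50,99]),"zmax",np.percentile(k[:,2],[95,99]))
    t=k[k[:,2]>lo+8];print("  crest x,y",t.mean(0)[:2],"y-range",t[:,1].min(),t[:,1].max())
    g=P[(np.abs(P[:,0])<17)&(np.abs(P[:,1])>19)&(np.abs(P[:,1])<64)&(P[:,2]>85)&(P[:,2]<96)]
    for sg in(-1,1):
        q=g[g[:,1]*sg>0]
        if len(q):print("  rack knuckle",sg,len(q),q.mean(0),"y",q[:,1].min(),q[:,1].max())
    p=P[(P[:,0]>-112)&(P[:,0]<-24)&(np.abs(P[:,1])<58)&(np.abs(P[:,2]-(lo-10))<7)]
    if len(p)>30:
        A=np.c_[p[:,:2],np.ones(len(p))]
        for _ in range(3):
            w=np.linalg.lstsq(A,p[:,2],rcond=None)[0];r=p[:,2]-A@w;kk=np.abs(r)<3;A=A[kk];p=p[kk]
        print("  plate slope deg",np.degrees(w[:2]),"z at handle",w[2]-48*w[0],len(p))
    if len(sys.argv)>2:
        e=(150,240,200,320) if c=="side" else (135,225,210,330)
        i=im[e[0]:e[1],e[2]:e[3]];cv2.imwrite(f"pics/{c}_{sys.argv[2]}.png",cv2.resize(i,(800,600),interpolation=2)[:,:,::-1])
E
python3 m.py 133 a
```

```text
[571.5  27.9 127.6] [-179.8   -0.1   99. ] 11.793164649657436 [-0.4 -0.3 -2.4] 11.45
side knuckle n 205 y pct [-15.4 -12.6  12.   21.1  22.6] x [-18.3  -3.4  10.9] zmax [145.5 146.7]
  crest x,y [-2.3  4. ] y-range -17.69942329471186 22.152923602904384
  rack knuckle -1 27 [  3.3 -27.5  88.2] y -46.02480688907015 -20.78787441000537
  rack knuckle 1 97 [ 0.4 43.6 89.1] y 23.395130281782254 62.11359779223579
  plate slope deg [-0.1  0.1] z at handle 121.87115960940419 771Traceback (most recent call last):
  File "m.py", line 11, in <module>
    print(c,"knuckle n",len(k),"y pct",np.percentile(k[:,1],[1,5,50,95,99]),"x",np.percentile(k[:,0],[1,50,99]),"zmax",np.percentile(k[:,2],[95,99]))
                                       ~~~~~~~~~~~~~^^^^^^^^^^^^^^^^^^^^^^^
    return _quantile_unchecked(
        a, q, axis, out, overwrite_input, method, keepdims, weights)
    return _ureduce(a,
                    func=_quantile_ureduce_func,
    ...<5 lines>...
                    overwrite_input=overwrite_input,
                    method=method)
    r = func(a, **kwargs)
    result = _quantile(arr,
                       quantiles=q,
    ...<2 lines>...
                       out=out,
                       weights=wgt)
    slices_having_nans = np.isnan(arr[-1, ...])
                                  ~~~^^^^^^^^^
IndexError: index -1 is out of bounds for axis 0 with size 0
```

View pics/side_a.png

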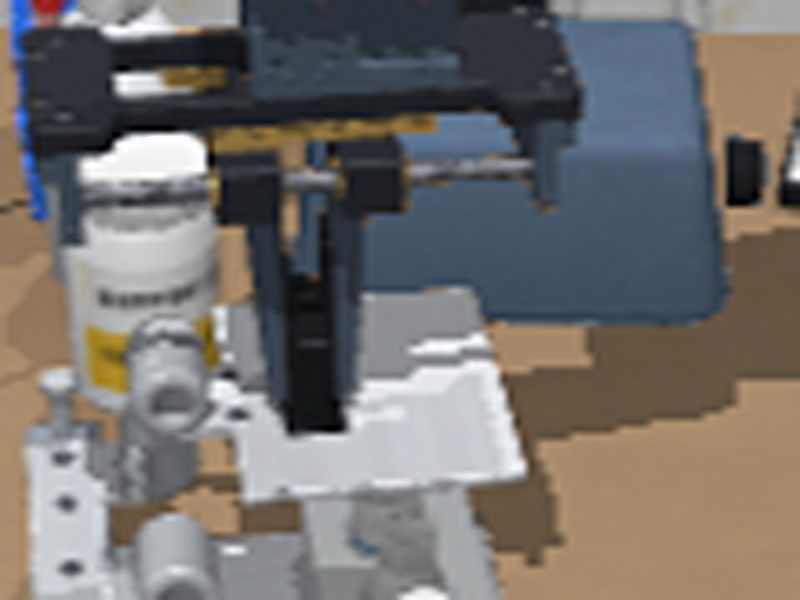

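The cover is level over the rack, its knuckle at crop (165,375) above the gap. The arm hides it from the top camera, so I use only the side. A small correction, then lower part way.

>>> {"fn": "send_rows", "kwargs": {"targets": [[[0,0,0,0.011,-0.002,-0.05,1],[0,0,0,0,0,-0.05,1],[0,0,0,0,0,0,1],[0,0,0,0,0,0,1]]]}}

```text
time_s: 11.95
ee_pos: [574.3, 28.2, 108.7]
ee_rot: [-179.9, -0.0, 99.2]
force: [0.3, -0.9, -1.1]
gripper_width: 11.5
gripper_force: 40.0
```

```bash
sed -i 's/for c in("side","top")/for c in("side",)/' m.py; python3 m.py 112; python3 m.py 112|grep -v plate
```

```text
[574.3  28.2 108.7] [-179.9   -0.    99.2] 11.549552510282695 [ 0.3 -0.9 -1.1] 11.95
side knuckle n 219 y pct [-16.5 -12.8  12.2  20.8  21.9] x [-18.5  -1.8  13.6] zmax [127.4 128.3]
  crest x,y [0.5 5.5] y-range -17.663763110995518 21.659670858583617
  rack knuckle 1 98 [ 0.3 43.8 89. ] y 23.808993790095546 60.96303037489354
  plate slope deg [ 0.  -0.2] z at handle 102.97964712408918 776
[574.7  28.2 109.2] [-180.    -0.    99.2] 11.789616236205319 [-0.5 -0.9 -2.7] 12.0
side knuckle n 223 y pct [-18.8 -13.2  10.8  21.1  22.8] x [-18.3  -0.9  14. ] zmax [127.5 128.6]
  crest x,y [1.2 4.6] y-range -21.612390513440758 23.06308867208939
  rack knuckle 1 97 [-0.1 43.7 89.1] y 19.641009729340503 59.757606656424336
```

Aligned to within about 1 mm. I lower gently into the gap.

>>> {"fn": "send_rows", "kwargs": {"targets": [[[0,0,0,-0.002,-0.001,-0.025,1],[0,0,0,0,0,-0.02,1],[0,0,0,0,0,-0.015,1],[0,0,0,0,0,0,1]]]}}

```text
time_s: 12.45
ee_pos: [573.9, 27.6, 96.8]
ee_rot: [-179.9, -0.0, 99.1]
force: [-0.2, 0.4, -2.3]
gripper_width: 11.8
gripper_force: 40.0
```

>>> {"fn": "send_rows", "kwargs": {"targets": [[[0,0,0,0,0,-0.015,1],[0,0,0,0,0,-0.015,1],[0,0,0,0,0,0,1]]]}}

```text
time_s: 12.75
ee_pos: [574.0, 27.7, 90.9]
ee_rot: [-180.0, -0.0, 99.1]
force: [0.1, 0.2, -2.3]
gripper_width: 11.9
gripper_force: 40.0
```

```bash
python3 m.py 95|tee /dev/stderr >/dev/null; python3 m.py 95|grep -v plate
```

```text
[574.2  27.7  91.1] [-180.    -0.    99.1] 12.00147358118457 [ 0.3 -0.4 -2.4] 12.8
side knuckle n 206 y pct [-17.4 -13.8  10.9  20.5  22.5] x [-18.   -1.9  13.4] zmax [109.4 110.3]
  crest x,y [-0.   3.5] y-range -18.52352909651563 22.555332360154896
  rack knuckle -1 23 [  1.2 -51.5  89.6] y -57.56275476387407 -44.81926540364119
  rack knuckle 1 107 [ 0.5 41.7 89.4] y 19.10452354242461 61.30256399754922[574.   27.7  90.9] [-180.    -0.    99.1] 11.867931498690476 [ 0.1  0.2 -2.3] 12.75
side knuckle n 206 y pct [-18.8 -14.   11.4  21.9  22.9] x [-18.1  -1.7  13.4] zmax [109.2 109.8]
  crest x,y [-0.   4.7] y-range -20.68764819937546 22.872428920767852
  rack knuckle -1 26 [  0.8 -50.2  89.6] y -57.000267368842515 -41.385969479591196
  rack knuckle 1 107 [ 0.5 41.6 89.4] y 19.07600456473558 60.14085305386466
  plate slope deg [0.1 0.1] z at handle 85.10544060125738 787
```

No contact. Another 18 mm to go.

>>> {"fn": "send_rows", "kwargs": {"targets": [[[0,0,0,0,0,-0.02,1],[0,0,0,0,0,-0.02,1],[0,0,0,0,0,-0.02,1],[0,0,0,0,0,0,1]]]}}

```text
time_s: 13.25
ee_pos: [573.8, 27.7, 78.5]
ee_rot: [-179.9, -0.0, 99.1]
force: [-0.6, 0.0, -1.9]
gripper_width: 11.9
gripper_force: 40.0
```

>>> {"fn": "send_rows", "kwargs": {"targets": [[[0,0,0,0,0,-0.015,1],[0,0,0,0,0,-0.014,1],[0,0,0,0,0,0,1],[0,0,0,0,0,0,1]]]}}

```text
time_s: 13.65
ee_pos: [574.4, 27.7, 73.5]
ee_rot: [180.0, 0.0, 99.1]
force: [0.4, 0.4, -2.2]
gripper_width: 12.0
gripper_force: 40.0
```

```bash
python3 m.py 77 c; python3 - <<'E'
from h import *
np.set_printoptions(precision=1,suppress=True)
a=np.radians(9.1);B=np.c_[[np.cos(a),np.sin(a),0],[-np.sin(a),np.cos(a),0],[0,0,1]];o=np.array([620.3,36.4,0])
P=np.vstack([(cloud("side",optics.grab_frame("side")[1])-o)@B for _ in range(4)])
P=P[(np.abs(P[:,0])<19)&(P[:,2]>70)&(P[:,2]<97)]
for n,y0,y1 in(("right",-57,-27),("cover",-15,15),("left",27,57)):
    q=P[(P[:,1]>y0)&(P[:,1]<y1)];t=q[q[:,2]>87];print(n,len(t),"x",t[:,0].mean(),"z",t[:,2].mean(),np.percentile(t[:,2],90))
q=P[P[:,2]>84];h=np.histogram(q[:,1],np.arange(-64,65,2));print(np.c_[h[1][:-1],h[0]].astype(int).tolist())
E
```

```text
[574.4  27.7  73.5] [180.    0.   99.1] 12.016794703561331 [ 0.4  0.4 -2.2] 13.65
side knuckle n 157 y pct [-23.7 -22.9   3.2  19.6  23.2] x [-18.5  -1.3  14. ] zmax [91.7 92.7]
  crest x,y [0.3 2. ] y-range -23.742575856377982 23.681962860131577
  rack knuckle -1 80 [ -0.1 -38.9  89.1] y -57.90751778920502 -20.58056098361259
  rack knuckle 1 104 [ 0.2 42.8 89. ] y 19.484264944348734 61.87941483394307
  plate slope deg [ 0.1 -0.1] z at handle 67.73795160050254 775
right 207 x 0.33308847431298066 z 89.93846939705683 91.98881372386326
cover 244 x 0.31316814626854167 z 90.23604906781182 92.3621856061891
left 266 x 0.3781331591157158 z 89.7383053507732 91.75215956735006
[[-64, 0], [-62, 0], [-60, 3], [-58, 6], [-56, 15], [-54, 16], [-52, 24], [-50, 13], [-48, 19], [-46, 13], [-44, 19], [-42, 18], [-40, 15], [-38, 22], [-36, 12], [-34, 24], [-32, 15], [-30, 17], [-28, 26], [-26, 33], [-24, 19], [-22, 7], [-20, 5], [-18, 10], [-16, 19], [-14, 23], [-12, 14], [-10, 19], [-8, 19], [-6, 22], [-4, 18], [-2, 20], [0, 22], [2, 20], [4, 14], [6, 25], [8, 19], [10, 19], [12, 20], [14, 26], [16, 38], [18, 31], [20, 9], [22, 9], [24, 10], [26, 23], [28, 28], [30, 17], [32, 22], [34, 21], [36, 19], [38, 22], [40, 17], [42, 20], [44, 23], [46, 22], [48, 23], [50, 18], [52, 23], [54, 43], [56, 37], [58, 33], [60, 10], [62, 1]]
```

View pics/side_c.png

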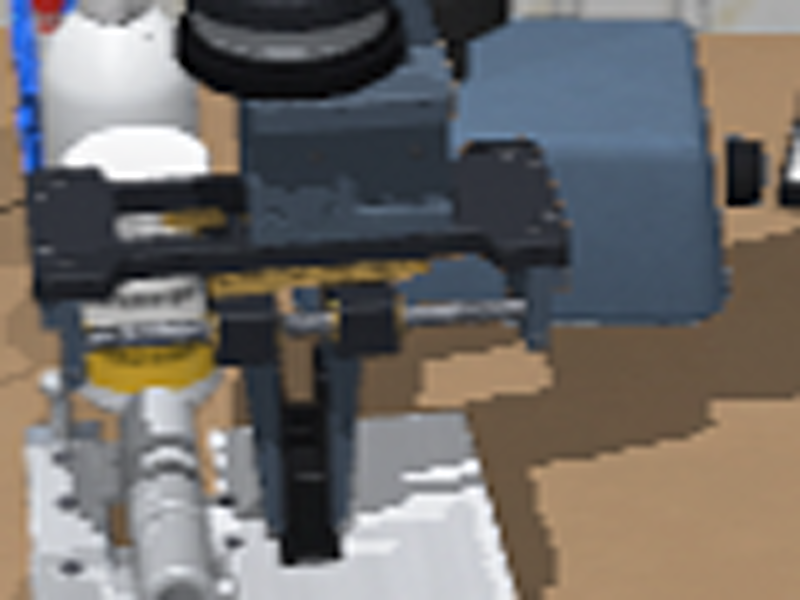

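The three knuckles line up (crop 130–210, 390–590), to about 0.5 mm in x and z, with even gaps. The tool force is only the cover's weight.

```bash
python3 -c "
from workcell import env
print(env.job_done())"
```

```text
the job is handed in; nothing more can be done
None
```

I handed the job in at about 14 s: the vial stands released and fully down in its hole, and the gripper holds the cover level with its knuckle in the gap, about 0.5 mm from in line with no contact force seen; no verdict came back.

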